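# Find and press the hidden catch of the counter till

## Robot

A 6-joint arm with a two-finger parallel gripper is mounted at the origin on a cart in front of the work surface, level with it; the furniture and walls round the work are solid. World frame = base frame: x ahead of the robot, y to its left, z up, the work surface at z = 0. Lengths are in m, angles in rad, forces in N, time in s.
With the tool pointing down it reaches from about 0.375 to 0.925 m from the base axis. Payload 5.7 kg.
Tool frame: the origin (TCP) lies midway between the tips of the shut fingers; the grasp point (between the pads) lies 19 mm behind it; z points along the fingers, y is the line along which they close (so a half turn about z gives the same grasp; the last joint's range is limited). The gripper opens to 88 mm and grips with 3 to 60 N. Pads are 20 mm wide; open, the fingers measure 115 mm over their backs; the gripper's body (75 mm by 178 mm) begins 61 mm behind the grasp point.
Start: joints at [1.061, 0.359, 1.51, -0, 1.272, -0.115], TCP at [0.231, 0.554, 0.223] pointing down, gripper open.
Joint ranges: [-2.97, 2.97], [-1.01, 2.36], [0.21, 2.38], [-0.96, 4.11], [0.2, 2.71], [-2.98, 2.98]. Speed limits (rad/s): [2.39, 2.39, 3.14, 3.14, 3.14, 3.14].

## Interface

Orientations are given as a unit quaternion [x, y, z, w].
In Python, from bench import move_ptp, servo_line, goto_joints, move_gripper, sleep, inverse_kinematics, capture, PlanningError, close_job, spot_in, silhouettes, current_clock, current_joint_pos, current_qvel, current_joint_torque, current_position, current_orientation, current_force, current_torque, current_finger_gap, current_grip_force gives the robot as it stands. Calls block until the motion is done:
- move_ptp(position, orientation): joint-space move of the TCP to a pose.
- servo_line(position, orientation=None, rate=0.15, contact_N=None): straight line of the TCP; orientation=None keeps the orientation; rate is the mean speed in m/s. With contact_N (N) it stops when the force on the tool has changed by that much, and returns True; else False.
- goto_joints(angles): joint-space move.
- move_gripper(opening): finger opening in m; the grip force is fixed at half the most; returns when the fingers have stopped.
- sleep(seconds).
- inverse_kinematics(position, orientation): joint angles nearest the present ones, or None.
- capture(name): name is "scene" or "top" or "wrist"; returns a dict with "image" (420x560x3 uint8, blue, green, red), "range_z" (420x560 float32, m along the optical axis (not along the pixel's ray), 0 where there is no reading), "intrinsics" (3x3 intrinsics, pixels), "R" (3x3) and "t" (3): a world point X has camera coordinates R X + t. Camera axes: x right, y down, z forward; pixel columns grow to the right and rows downward; lengths in m; the calibration is good to about 2 mm. The wrist camera is an equidistant fisheye: a pixel r from the principal point sees the ray r / f radians off the axis. A picture is of the moment at which its call begins.
A pose or a line that the arm cannot do raises PlanningError and nothing moves.
- close_job(): hands the job in; it is judged then, once.
Trained networks look in the newest picture that a camera, given by its name, has taken for a name from the list of things; names that differ only in an ending like _2 or _b are one class to them, and where a whole thing is asked for, a point or a joint stands for the part that bears it (a point fixed in the world has none). Each returns a list of dicts, best first, with "conf" (0 to 1); they miss things now and then, are a little off and sometimes report something else, mostly with a low value. They report only what shows in the picture. A call takes as long as a camera call.
- spot_in(camera, query): "xy" ([column, row] in pixels, amid what is visible of it).
- silhouettes(camera, query): "region" (420x560 bool, what is visible of it) and "xy" ([column, row] in pixels, amid what is visible of it).
Readings, each from a call of its own:
- current_clock(): time.
- current_joint_pos(): joint angles.
- current_qvel(): joint speeds.
- current_joint_torque(): joint torques, N m.
- current_position(): TCP position.
- current_orientation(): TCP orientation.
- current_force(): force on the tool from outside, world axes, zero at the start.
- current_torque(): the same for the moment, N m.
- current_finger_gap(): finger opening in m.
- current_grip_force(): force on a finger pad.
Only numpy, scipy, OpenCV 4.12 (cv2) and the standard library are available. Lean on these libraries where they do the work, as an engineer would, in place of code of your own. Each camera call takes 0.05 s, during which the arm holds its last target. There are 200 camera calls.

## Task

Open the wooden counter till. One of the five identical square inlays in its top is a hidden catch that gives when pressed, the other four are solid: feel along the row with your fingertips until you find it and press it down so that the drawer springs out by itself, then take the hand away. Press gently, grasp and lift nothing, and leave the things standing beside the till where they are.

Things in the scene. Friction and masses are not known exactly. Their poses are not given: they have to be found in the camera images.
- till_box: Low pale wooden till, 170 mm deep (its x), 330 mm wide (y), 90 mm high, fixed on the worktop. Origin: centre of its underside; x points to its back, away from the robot, y to its left, z up; turned up to 0.3 rad. In its flat rigid top is a row (along y) of five identical square inlays, flush, 47 mm square, 1.5 mm gap round each, 60 mm apart. One is the catch, which one varies and cannot be seen
- inlay0 (a point): Middle of the top face of the leftmost (+y) inlay, 90 mm above the worktop, 120 mm to the left of the till's centre
- inlay1 (a point): Middle of the top face of the second inlay from the left
- inlay2 (a point): Middle of the top face of the middle inlay, over the centre of the till
- inlay3 (a point): Middle of the top face of the fourth inlay from the left
- inlay4 (a point): Middle of the top face of the rightmost (-y) inlay
- catch (a joint): How far the catch inlay is pressed, m: 0 flush, 0.006 fully down. It sinks straight down on a spring (1.6 N to start, 4 to 5 N all the way), frees the drawer after about 4 mm, and comes back up when let go. The other four inlays are rigid
- till_drawer (a joint): How far the till's drawer is out, m: 0 shut, 0.07 fully out. Its front is the till's -x face (about 300 x 66 mm, no handle). Once freed, a spring pushes it out towards the robot within a second and holds it there
- money_dish: Loose round black coin dish, 164 mm across, 16 mm high, to the left of the till. Origin: centre of its underside. Not to be moved
- oat_roll: Loose seeded bread roll, about 87 x 96 x 47 mm, behind the coin dish, to the left of the till. Origin: centre of its underside. Not to be moved
- sugar_shaker: Loose sugar shaker, 44 mm across, 90 mm high, standing to the right of the till. Origin: centre of its underside. Not to be moved
- tape_roll: Loose roll of brown tape lying flat, 92 mm across, 48 mm high, to the right of the till nearer the robot. Origin: centre of its underside. Not to be moved

How it is judged:
By the outcome, as a careful person would: the job done as asked, in the order asked, and still so for the second after the job is handed in, with the robot touching nothing.
It also fails if it takes over 51 s, if anything falls off the work surface, if the arm or the gripper's body presses on something with over 40 N, if the wrist force passes 120 N, or if a joint passes its speed limit or range.

## Working session

There is one attempt and no reset: what is moved stays moved. The work goes in short steps, each a Python script; the robot and the scene stay as the last script left them, time stands still between calls to the robot, and variables do not carry over. Pictures are saved under pics/ and viewed, at most 10 in all, crops included, and the job is handed in when it is done.

```bash
mkdir -p pics; python3 - <<'E'
from bench import *
import cv2,numpy as np
print(current_clock(),current_orientation(),current_force())
ims=[]
for n in ("top","scene"):
    c=capture(n); ims.append(c["image"]); np.savez(f"{n}.npz",**c)
    print(n,c["R"],c["t"])
    for q in ("till_box","inlay0","inlay2","inlay4","sugar_shaker","tape_roll","money_dish","oat_roll"):
        s=silhouettes(n,q)
        out=[]
        for d in s[:5]:
            m=d["region"]&(c["range_z"]>0)
            v,u=np.nonzero(m); z=c["range_z"][m]
            P=np.c_[np.linalg.inv(c["intrinsics"])@np.array([u*z,v*z,z])].T
            W=(P-c["t"])@c["R"]
            out.append((round(d["conf"],2),np.round(d["xy"]).tolist(),np.median(W,0).round(3).tolist(),np.percentile(W,98,0).round(3).tolist()))
            if q=="till_box" and d is s[0]:
                T=W[abs(W[:,2]-.09)<.006]; r=cv2.minAreaRect((T[:,:2]*1000).astype(np.float32)); print(n,"top rect",r, np.median(T[:,2]))
        print(q,out)
cv2.imwrite("pics/top.png",ims[0]);cv2.imwrite("pics/scene.png",ims[1])
print(current_clock())
E
```

```text
0.0 [ 1.96120108e-01  9.80579435e-01 -8.95454641e-04 -2.71963044e-04] [ 0.4465706  -0.14044639  0.63471081]
top [[-0.00381811 -0.99980935  0.01914924]
 [-0.99592719  0.00207689 -0.09013718]
 [ 0.09008022 -0.0194154  -0.99574525]] [0.08424008 0.57653506 1.35728235]
top top rect ((543.071044921875, 1.6649627685546875), (330.1494445800781, 170.21450805664062), 83.61082458496094) 0.09063732104839006
till_box [(0.87, [290.0, 230.0], [0.539, 0.002, 0.091], [0.632, 0.161, 0.096])]
inlay0 [(0.61, [296.0, 231.0], [0.534, 0.001, 0.091], [0.629, 0.161, 0.096])]
inlay2 [(0.61, [296.0, 231.0], [0.534, 0.001, 0.091], [0.629, 0.161, 0.096])]
inlay4 [(0.61, [296.0, 231.0], [0.534, 0.001, 0.091], [0.629, 0.161, 0.096])]
sugar_shaker [(0.47, [374.0, 216.0], [0.559, -0.225, 0.079], [0.579, -0.215, 0.092])]
tape_roll [(0.76, [388.0, 254.0], [0.447, -0.252, 0.044], [0.49, -0.198, 0.053])]
money_dish [(0.63, [194.0, 232.0], [0.515, 0.292, 0.006], [0.589, 0.364, 0.018]), (0.3, [291.0, 229.0], [0.54, 0.002, 0.09], [0.632, 0.161, 0.096])]
oat_roll [(0.81, [206.0, 183.0], [0.66, 0.259, 0.037], [0.702, 0.298, 
[... 883 characters left out ...]
, 0.16, 0.092]), (0.53, [336.0, 266.0], [0.528, -0.119, 0.089], [0.551, -0.094, 0.092])]
sugar_shaker [(0.98, [374.0, 307.0], [0.549, -0.242, 0.054], [0.586, -0.22, 0.089]), (0.6, [310.0, 256.0], [0.509, -0.043, 0.089], [0.626, 0.161, 0.092]), (0.54, [341.0, 331.0], [0.446, -0.246, 0.035], [0.487, -0.203, 0.049]), (0.36, [286.0, 187.0], [0.65, 0.247, 0.035], [0.696, 0.297, 0.046])]
tape_roll [(0.91, [345.0, 330.0], [0.448, -0.244, 0.035], [0.488, -0.203, 0.049])]
money_dish [(0.77, [241.0, 203.0], [0.512, 0.3, 0.005], [0.593, 0.368, 0.016])]
oat_roll [(0.95, [284.0, 185.0], [0.651, 0.247, 0.035], [0.699, 0.323, 0.046]), (0.4, [308.0, 258.0], [0.509, -0.046, 0.089], [0.627, 0.16, 0.092])]
0.9
```

View pics/top.png

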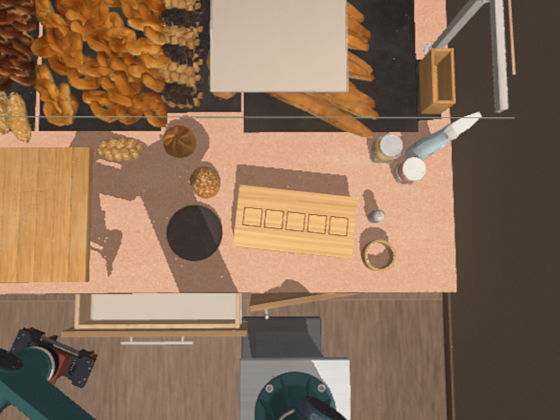

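```bash
cat > h.py <<'E'
import numpy as np
from scipy.spatial.transform import Rotation as Ro
yaw=np.radians(-6.4); C=np.array([.543,.002])
ex=np.array([np.cos(yaw),np.sin(yaw)]); ey=np.array([-ex[1],ex[0]])
def pt(x,y,z): return np.r_[C+x*ex+y*ey,z]
def inlay(i,z): return pt(0,.12-.06*i,z)
# tool down, fingers' closing line along till x (turn=pi/2) or y (0)
def down(turn=0.): return (Ro.from_euler('z',yaw+turn)*Ro.from_euler('x',np.pi)).as_quat()
E
python3 - <<'E'
from bench import *
from h import *
np.set_printoptions(precision=3,suppress=True)
for t in (0,np.pi/2,-np.pi/2,np.pi):
    print(t,[inverse_kinematics(inlay(i,.1),down(t)) for i in (0,4)])
c=np.load("top.npz"); 
for i in range(5):
    p=c["intrinsics"]@(c["R"]@inlay(i,.09)+c["t"]); print(p[:2]/p[2])
E
```

```text
0 [array([ 0.093,  0.453,  1.708, -0.   ,  0.98 ,  1.776]), array([-0.345,  0.421,  1.768, -0.   ,  0.952,  1.337])]
1.5707963267948966 [array([ 0.093,  0.453,  1.708, -0.   ,  0.98 ,  0.205]), array([-0.345,  0.421,  1.768, -0.   ,  0.952, -0.234])]
-1.5707963267948966 [array([ 0.093,  0.453,  1.708, -0.   ,  0.98 , -2.937]), array([-0.345,  0.421,  1.768, -0.   ,  0.952,  2.908])]
3.141592653589793 [array([ 0.093,  0.453,  1.708,  0.   ,  0.98 , -1.366]), array([-0.345,  0.421,  1.768,  0.   ,  0.952, -1.804])]
[251.486 216.05 ]
[273.01  218.406]
[294.516 220.76 ]
[316.004 223.113]
[337.474 225.463]
```

The top view shows the till at about (295,222). Its five inlays run from (252,217) on the left to (339,226) on the right, and the calibrated projection agrees to about 1 px. The dish (194,232) and roll (205,181) are to the left, the shaker (376,216) and tape (378,255) to the right.

```bash
python3 - <<'E'
from bench import *
from h import *
np.set_printoptions(precision=4,suppress=True)
q=down(np.pi/2)
move_gripper(0.0)
move_ptp(inlay(0,.13),q); print(current_clock(),current_finger_gap())
for i in range(5):
    servo_line(inlay(i,.100),q,rate=.08)
    f0=current_force()
    hit=servo_line(inlay(i,.084),q,rate=.012,contact_N=3)
    z=current_position(); f=current_force()-f0
    print(i,hit,z,f,round(current_clock(),2))
    servo_line(inlay(i,.100),q,rate=.05)
E
```

```text
4.225 0.00046467469167075256
0 True [0.5564 0.1212 0.0904] [ 0.1368 -0.3624  5.0459] 5.58
1 True [0.5496 0.0616 0.0904] [-0.0272 -0.4467  5.8451] 7.67
2 True [0.5429 0.002  0.0904] [ 0.8088 -0.0537  5.8366] 9.75
3 True [ 0.5363 -0.0576  0.0904] [-1.3743  0.57    4.1777] 11.83
4 True [ 0.5296 -0.1172  0.0896] [ 1.88   -0.9223  1.8062] 13.94
```

Inlay 4 gave slightly at a lower force, so I'll press that one further.

```bash
python3 - <<'E'
from bench import *
from h import *
import cv2
np.set_printoptions(precision=4,suppress=True)
q=down(np.pi/2); i=4
servo_line(inlay(i,.093),q,rate=.05)
f0=current_force()
for z in (.0885,.087,.0855,.0845):
    hit=servo_line(inlay(i,z),q,rate=.015,contact_N=7)
    print(hit,current_position(),current_force()-f0,current_clock())
    if hit: break
sleep(.3)
servo_line(inlay(i,.20),q,rate=.12)
sleep(.5)
c=capture("scene"); cv2.imwrite("pics/after.png",c["image"]); print(current_clock())
E
```

```text
False [ 0.5298 -0.1173  0.0886] [-0.1427 -0.7259  0.5151] 15.0417
False [ 0.5298 -0.1173  0.0871] [0.9515 0.3295 2.4544] 15.2917
False [ 0.5298 -0.1173  0.0855] [ 1.5646 -0.8138  2.7008] 15.5417
False [ 0.5299 -0.1173  0.0845] [1.1677 0.4397 1.9542] 15.7917
17.7583
```

View pics/after.png

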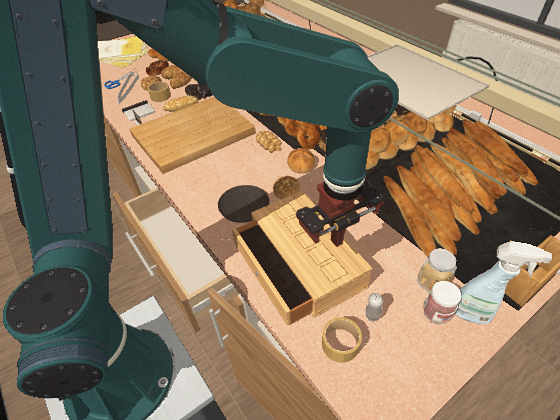

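The picture shows the drawer out along the till's front edge, at about (275,280). The dish (243,203), shaker (374,307) and tape (342,338) are where they were, and the hand is clear above the till.

```bash
python3 - <<'E'
from bench import *
from h import *
servo_line(inlay(4,.26),rate=.1); sleep(.5)
c=capture("scene")
z=c["range_z"];v,u=np.nonzero(z>0);d=z[v,u]
W=((np.linalg.inv(c["intrinsics"])@np.array([u*d,v*d,d])).T-c["t"])@c["R"]
L=np.c_[(W[:,:2]-C)@ex,(W[:,:2]-C)@ey]
m=(abs(L[:,1])<.14)&(W[:,2]>.04)&(W[:,2]<.085)&(L[:,0]<-.09)&(L[:,0]>-.2)
print("front",np.percentile(L[m,0],[1,50]),current_force(),current_clock())
close_job()
E
```

```text
front [-0.15646903 -0.15232859] [0.13473284 0.16898039 0.26266796] 19.0583
the job is handed in; nothing more can be done
```

The catch was the rightmost inlay (inlay4): pressing it sprang the drawer out by about 70 mm, the hand was lifted well clear, and the job was handed in at about 19 s with the things beside the till where they were.

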